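# Close the sloping sash of the test enclosure with the hook pole

## Robot

A 7-joint arm with a two-finger parallel gripper is mounted at the origin on the work surface. World frame = base frame: x ahead of the robot, y to its left, z up, the work surface at z = 0. Lengths are in mm, angles in rad, forces in N, time in s.
With the tool pointing down it reaches from about 350 to 900 mm from the base axis. Payload 19.9 kg.
Tool frame: the origin (TCP) lies between the finger pads; the fingertips stand arm.finger_overhang ahead of it and the grasp point (between the pads) lies 11 mm behind it (arm.finger_overhang is the distance from the TCP to the fingertips, in mm); y points along the fingers, x is the direction in which the jaws open and shut, and the axes are right-handed (so a half turn about y gives the same grasp; the last joint's range is limited). The gripper opens to 85 mm and grips with 20 to 120 N. Pads are 22 mm wide; open, the fingers measure 114 mm over their backs; the gripper's body (76 mm by 85 mm) begins 54 mm behind the grasp point. The pads swing forward as they close: fully open they stand 13 mm farther back than shut.
Start: joints at [1.131, 0.417, -0.01, 1.614, 0.005, 1.111, -0.053], TCP at [242.113, -576.18, 239.26] pointing down, gripper open.
Joint ranges: [-2.81, 2.81], [-0.39, 2.02], [-1.27, 1.25], [0.06, 2.57], [-1.19, 4.33], [0.19, 2], [-2.82, 2.82]. Speed limits (rad/s): [1.89, 1.89, 2.39, 2.39, 3.01, 3.01, 3.01].

## Interface

Orientations are given as a rotation vector (axis times angle).
In Python, from rig import arm, inverse_kinematics, readout, viewer gives the robot as it stands. The module is installed in compiled form; this text tells all that it offers. Calls block until the motion is done:
- arm.move_to(position, orientation): joint-space move of the TCP to a pose.
- arm.move_linear(position, attitude=None, max_speed=150, stop_force=None): straight line of the TCP; attitude=None keeps the orientation; max_speed is the mean speed in mm/s. With stop_force (N) it stops when the force on the tool has changed by that much, and returns True; else False.
- arm.goto_joints(angles): joint-space move.
- arm.grip(opening, force=None): finger opening in mm; force is the grip in N (None keeps the last); returns when the fingers have stopped.
- arm.pause(seconds).
- inverse_kinematics(position, orientation): joint angles nearest the present ones, or None.
- readout.get_obs(): the state.
- viewer.grab_frame(name): name is "side" or "top"; returns the picture (480x640x3 uint8, red, green, blue); there is no depth.
- viewer.camera_info(name): a dict with "fx", "fy", "cx", "cy" (pixels), "k1" (the pictures are not rectified: a ray, as slopes to the right and down, at radius r is drawn at 1 + k1 r^2 times it, then the intrinsics apply), "T" (4x4, takes a point from camera to world coordinates). Camera axes: x right, y down, z forward; pixel columns grow to the right and rows downward; lengths in mm; the calibration is good to about 2 mm. A picture is of the moment at which its call begins. camera_info takes no time and is no camera call.
A pose or a line that the arm cannot do raises arm.Unreachable and nothing moves.
- arm.job_done(): hands the job in, once; it reports no verdict.
The state is a dict: "t": time; "joint_pos": joint angles; "joint_velocities": joint speeds; "tau": joint torques, N m; "tcp_pos": TCP position; "eef_rot": TCP orientation; "wrist_force": force on the tool from outside, world axes, zero at the start; "ft_torque": the same for the moment, N m; "finger_gap": finger opening in mm.
Only numpy, scipy, OpenCV 4.12 (cv2) and the standard library are available. Lean on these libraries where they do the work, as an engineer would, in place of code of your own. Each camera call takes 0.05 s, during which the arm holds its last target.

## Task

Before the board in the white test enclosure is powered, its clear sash has to be shut: take the yellow hook pole from its rest, put its hook down into the red ring on the sash and pull the sash gently down the slope, past its spring catch, until it is fully home on its seal; hold it there for half a second with a steady pull of about 15 N (12 to 18) so that the seal sets. Then unhook the pole and lower it back into its rest the way it lay. Touch the sash with the pole only, never with more than 20 N, and leave everything else on the bench as it is.

Things in the scene. Friction and masses are not known exactly. Their poses are not given: they have to be found in the camera images.
- enclosure: white bench-top enclosure, 240 mm wide (y), 220 mm deep (x -107 to +115 mm), 328 mm tall at the back, fixed. Origin under its centre; its front faces its own -x, towards the robot. Front sill 190 mm high (at x = -100 mm); from there the front slopes up and away from the robot at 30 degrees to level. The sash slides on this slope between two cheeks, 14 mm high over the slope.
- ring (a point): centre of the red ring on the sash. Axes: x straight up the slope (30 degrees above level), y to the side, z square off the slope. The ring lies flat in x-y, its hole runs along z: hole 18 mm across, bar 6 mm thick, 30 mm over the outside, 34 mm above the glass. A bracket holds it on its +x side only. The hook goes in along -z and pulls on the ring's -x side.
- sash (a joint): travel of the clear sash (aluminium frame, 130 mm along the slope, 200 mm wide) down the slope in m: 0 fully open (up), starts at 0 to 0.025, stays where it is left. Fully home is where it meets the rigid seal bar, set anew each time between 0.078 and 0.098: feel for it. Moving it takes about 2 N; from about 0.066 to 0.072 a spring catch raises the pull to about 12 N, past it the sash runs easily to the seal.
- pole: hook pole, about 170 g, lies level in its rest. Straight yellow handle 150 mm long (x -75 to +75 mm), 20 mm wide (y), 24 mm high (z), black band at its middle; origin at the centre of the handle. A dark steel rod, 7 mm thick, goes on in +x along the handle's axis and ends in the hook. Grip at the black band, by the two upright sides.
- hook_tip (a point): lower end of the hook's finger: x = 165, y = 0, z = -12 mm in the pole's frame; axes as the pole's. The rod runs to x = 117 mm, cranks up to z = 26 mm (x 127 to 161 mm) and ends in a straight 7 mm thick finger at x = 165 mm that points down (-z). The mouth between crank and finger is about 33 mm wide and opens to -z.
- pole_rest: rest for the pole, fixed: grey base 180 x 70 x 12 mm with two aluminium forks, 52 mm either side of the middle, each 12 mm long (x) and 44 mm wide. Fork floors are 48 mm above the bench, their cheeks 15 mm higher and 28 mm apart (for the 20 mm wide handle). Origin under its centre; x along the pole, towards its hook.
- rest_seat (a point): where the pole's origin belongs: 60 mm above the bench over the middle of the rest; axes as the rest's.
- multimeter: orange handheld meter lying flat, 150 x 75 x 42 mm, origin under its centre, x along its length; leave alone
- spray_can: white can with green cap, 52 mm across, 160 mm tall, origin under its centre; leave alone
- spool: blue reel standing on its flange, 54 mm across, 42 mm tall, origin under its centre; leave alone
- screwdriver: screwdriver with red handle lying flat along its x axis, about 200 mm long; leave alone
- parts_tray: black open parts tray with dividers, 130 x 100 x 30 mm, origin under its centre; leave alone
- circuit_board: green circuit board with heat sink, 150 x 100 x 31 mm, origin under its centre; leave alone
Not all that is in view belongs to the job. What is shaped like the pole_rest but purple or turquoise is not meant.

How it is judged:
By the outcome, as a careful person would: the job done as asked, in the order asked, and still so for the second after the job is handed in, with the robot touching nothing.
It also fails if it takes over 72 s, if anything falls off the work surface, if the arm or the gripper's body presses on something with over 40 N, if the wrist force passes 120 N, or if a joint passes its speed limit or range.

## Working session

There is one attempt and no reset: what is moved stays moved. The work goes in short steps, each a Python script; the robot and the scene stay as the last script left them, time stands still between calls to the robot, and variables do not carry over. Pictures are saved under pics/ and viewed, and the job is handed in when it is done.

```bash
mkdir -p pics; ls
python3 - <<'E'
from rig import arm, inverse_kinematics, readout, viewer
import cv2, numpy as np
np.set_printoptions(suppress=True,precision=4)
for n in("side","top"):
    im=viewer.grab_frame(n); cv2.imwrite(f"pics/{n}0.png",im[:,:,::-1]); print(viewer.camera_info(n))
o=readout.get_obs()
for k in o: print(k,o[k])
print(arm.finger_overhang)
E
```

```text
pics
{'fx': 524.5549629527247, 'fy': 524.5549629527247, 'cx': 326.3312517332588, 'cy': 240.7023091256923, 'k1': -0.1147832820364805, 'T': array([[  -0.9727,   -0.1703,    0.1577,  308.3208],
       [  -0.2316,    0.6704,   -0.705 ,  907.8547],
       [   0.0143,   -0.7222,   -0.6915, 1115.6537],
       [   0.    ,    0.    ,    0.    ,    1.    ]])}
{'fx': 545.2302138098493, 'fy': 545.2302138098493, 'cx': 313.49307265084525, 'cy': 245.29743827720506, 'k1': -0.1126992335579227, 'T': array([[  -0.0227,   -0.9788,    0.2038,  231.4974],
       [  -0.9997,    0.0231,   -0.0006,  -16.0147],
       [  -0.0041,   -0.2037,   -0.979 , 1678.6718],
       [   0.    ,    0.    ,    0.    ,    1.    ]])}
t 0.1
joint_pos [ 1.1315  0.4179 -0.0103  1.6141  0.0047  1.1107 -0.053 ]
joint_velocities [ 0.0005 -0.0011  0.0004  0.0007 -0.0011  0.0008 -0.0008]
tau [  0.0012 -86.5824   0.6798 -43.564    0.0192   0.005    0.0002]
tcp_pos [ 242.0138 -575.919   238.7335]
eef_rot [-1.371   0.9121 -0.9105]
wrist_force [-1.0764 -0.0529 -0.2333]
ft_torque [-0.0315 -0.0506 -0.0255]
finger_gap 85.37213784635627
8.0
```

View pics/side0.png

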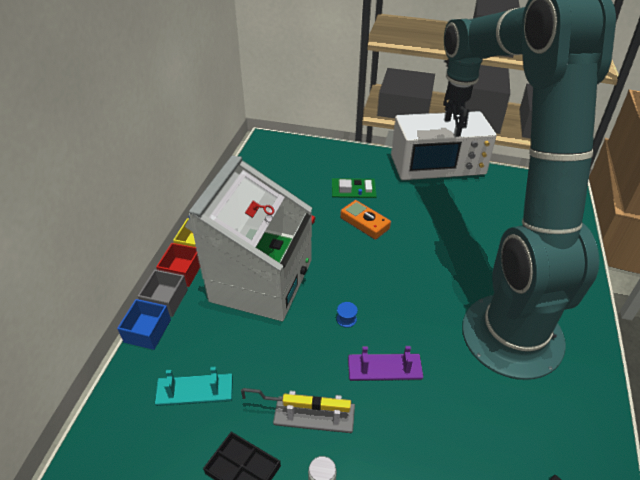

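View pics/top0.png

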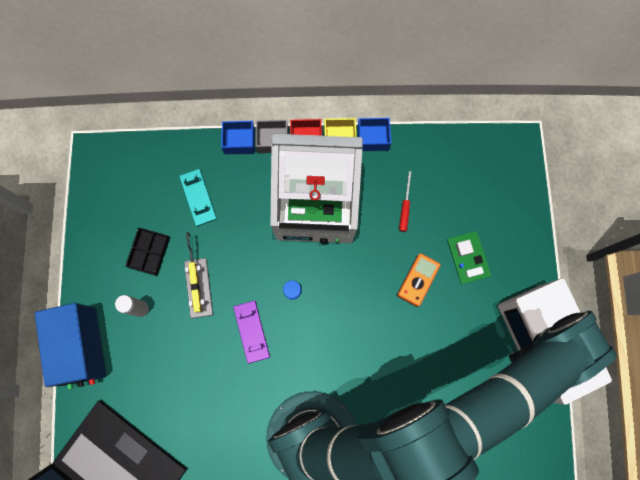

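```bash
cat > h.py <<'E'
from rig import arm, inverse_kinematics, readout, viewer
import cv2, numpy as np
from scipy.spatial.transform import Rotation as R
np.set_printoptions(suppress=True,precision=3)
def KD(n):
    c=viewer.camera_info(n); K=np.array([[c['fx'],0,c['cx']],[0,c['fy'],c['cy']],[0,0,1.]])
    return K,np.array([c['k1'],0,0,0,0.]),c['T']
def ray(n,uv):
    K,D,T=KD(n); p=cv2.undistortPointsIter(np.array([[uv]],float),K,D,None,None,(3,50,1e-9))[0,0]
    d=T[:3,:3]@np.array([p[0],p[1],1.]); return T[:3,3],d/np.linalg.norm(d)
def plane(n,uv,z):
    o,d=ray(n,uv); return o+d*(z-o[2])/d[2]
def tri(us,ut):
    A=[];b=[]
    M=np.zeros((3,3));v=np.zeros(3);rs=[]
    for n,u in(("side",us),("top",ut)):
        o,d=ray(n,u);P=np.eye(3)-np.outer(d,d);M+=P;v+=P@o;rs.append((o,P))
    x=np.linalg.solve(M,v); return x,[float(np.linalg.norm(P@(x-o))) for o,P in rs]
def proj(n,X):
    K,D,T=KD(n); Ti=np.linalg.inv(T); X=np.atleast_2d(np.array(X,float))
    c=X@Ti[:3,:3].T+Ti[:3,3]
    return cv2.projectPoints(c,np.zeros(3),np.zeros(3),K,D)[0][:,0]
def crop(n,im,x0,y0,x1,y1,s,name):
    c=cv2.resize(im[y0:y1,x0:x1],None,fx=s,fy=s,interpolation=cv2.INTER_CUBIC); cv2.imwrite(f"pics/{name}.png",c[:,:,::-1])
E
python3 - <<'E'
from h import *
s=cv2.imread("pics/side0.png")[:,:,::-1];t=cv2.imread("pics/top0.png")[:,:,::-1]
crop("side",s,180,150,330,330,3,"s_enc"); crop("top",t,260,125,375,250,4.5,"t_enc")
crop("side",s,230,370,370,450,5,"s_pole"); crop("top",t,165,225,235,325,5.5,"t_pole")
def mask(im,f):
    h=cv2.cvtColor(im,cv2.COLOR_RGB2HSV).astype(int); return f(h[...,0],h[...,1],h[...,2]).astype(np.uint8)
Y=lambda h,s,v:(h>20)&(h<35)&(s>130)&(v>90)
Rd=lambda h,s,v:((h<6)|(h>174))&(s>140)&(v>80)
for n,im in(("side",s),("top",t)):
  for nm,f in(("Y",Y),("R",Rd)):
    k,l,st,c=cv2.connectedComponentsWithStats(mask(im,f))
    for i in range(1,k):
        if st[i,4]>15: print(n,nm,st[i],c[i])
E
```

```text
side Y [173 218  23  29 306] [184.497 235.84 ]
side Y [282 394  31  15 348] [297.621 400.555]
side Y [320 397  31  15 348] [334.94  404.305]
side R [246 201  28  16 162] [256.617 208.87 ]
side R [156 243  44  44 773] [180.162 260.309]
top Y [324 119  32  18 528] [339.835 127.1  ]
top Y [189 262   9  22 150] [192.84 272.96]
top Y [192 289   9  23 156] [196.013 300.359]
top R [290 119  32  16 362] [305.854 127.801]
top R [307 176  17  24 193] [314.839 183.715]
top R [399 200  11  31 226] [404.261 215.425]
top R [ 89 379   6   6  27] [ 91.407 381.37 ]
```

View pics/s_enc.png

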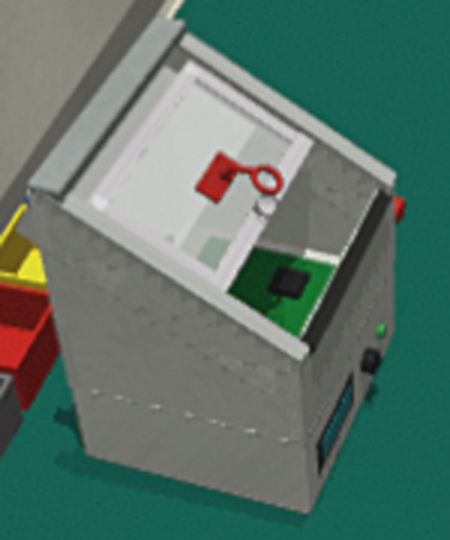

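View pics/t_enc.png

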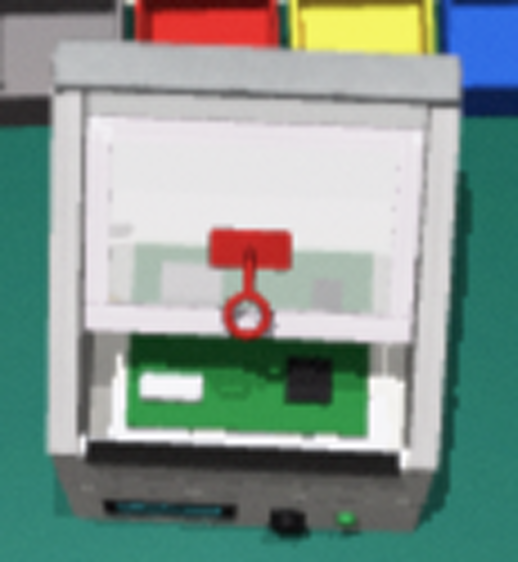

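View pics/s_pole.png

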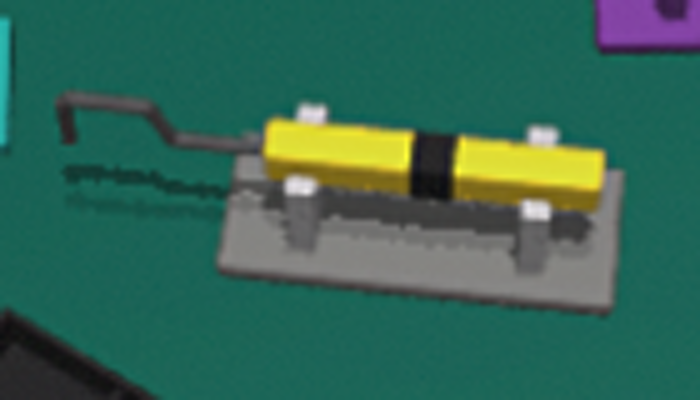

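View pics/t_pole.png

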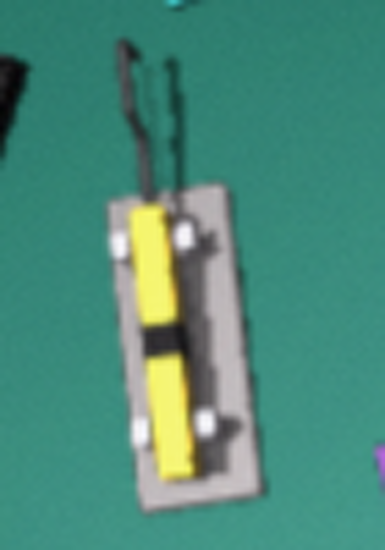

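Run:
```python
from h import *
s=cv2.imread("pics/side0.png")[:,:,::-1];t=cv2.imread("pics/top0.png")[:,:,::-1]
a=cv2.resize(s[195:225,240:280],None,fx=10,fy=10,interpolation=cv2.INTER_NEAREST)
b=cv2.resize(t[172:202,295:335],None,fx=10,fy=10,interpolation=cv2.INTER_NEAREST)
cv2.imwrite("pics/rings.png",np.hstack([a,b])[:,:,::-1])
def sc(uv,x0,y0,k): return (x0+(uv[0]+.5)/k-.5, y0+(uv[1]+.5)/k-.5)
T=lambda u:sc(u,165,225,5.5); S=lambda u:sc(u,230,370,5)
top=[plane("top",T(u),72) for u in [(130,207),(165,207),(197,475),(160,480)]]
print("corners",top, "mean",np.mean(top,0))
d=(top[0]+top[1]-top[2]-top[3])/2; print("len",np.linalg.norm(d),"yaw",np.degrees(np.arctan2(d[1],d[0])))
# band
print("band top", plane("top",T((164,339)),72))
print("forks", [plane("top",T(u),63) for u in [(119,245),(184,235),(139,432),(205,423)]])
print("base", [plane("top",T(u),12) for u in [(109,201),(222,183),(264,492),(143,508)]])
print("tip tri", tri(S((69,141)),T((127,52))))
s4=[plane("side",S(u),72) for u in [(266,119),(605,150),(600,182)]]
print("side c",s4)
E=lambda u:sc(u,260,125,4.5); F=lambda u:sc(u,180,150,3)
print("ring",tri(F((267,180)),E((247,315))))
print("cheek front", plane("top",E((50,453)),205),plane("top",E((437,466)),205))
print("botfront", plane("side",F((306,513)),0), plane("side",F((92,455)),0))
print("cheek front tri L",tri(F((303,358)),E((50,453))),"R",tri(F((395,182)),E((437,466))))
print("lid back L",tri(F((40,205)),E((52,88))), tri(F((30,195)),E((55,45))))
```

```text
corners [array([522.728, 361.351,  72.   ]), array([522.304, 341.955,  72.   ]), array([375.476, 321.89 ,  72.   ]), array([373.132, 341.973,  72.   ])] mean [448.41  341.792  72.   ]
len 149.518220857214 yaw 7.579187763434631
band top [449.552 341.1    72.   ]
forks [array([503.283, 369.112,  63.   ]), array([508.083, 333.093,  63.   ]), array([400.166, 355.943,  63.   ]), array([404.412, 319.805,  63.   ])]
base [array([537.332, 387.618,  12.   ]), array([546.293, 322.869,  12.   ]), array([370.72 , 296.707,  12.   ]), array([362.974, 364.683,  12.   ])]
tip tri (array([613.   , 368.876,  55.848]), [0.701427374717705, 0.7014273747174511])
side c [array([526.41 , 344.928,  72.   ]), array([376.993, 323.733,  72.   ]), array([375.956, 339.613,  72.   ])]
ring (array([663.395, -22.695, 274.145]), [0.6029151019114074, 0.6029151019109826])
cheek front [597.963 100.872 205.   ] [ 584.009 -138.195  205.   ]
botfront [606.587  98.616   0.   ] [816.183  83.686   0.   ]
cheek front tri L (array([598.243, 100.89 , 205.119]), [0.3014516187628465, 0.30145161876302096]) R (array([ 586.417, -139.268,  192.336]), [0.6048030900553037, 0.6048030900553584])
lid back L (array([802.524,  91.554, 311.43 ]), [6.798507332056713, 6.798507332056674]) (array([819.317,  87.646, 318.017]), [0.576341419315865, 0.5763414193159858])
```

View pics/rings.png

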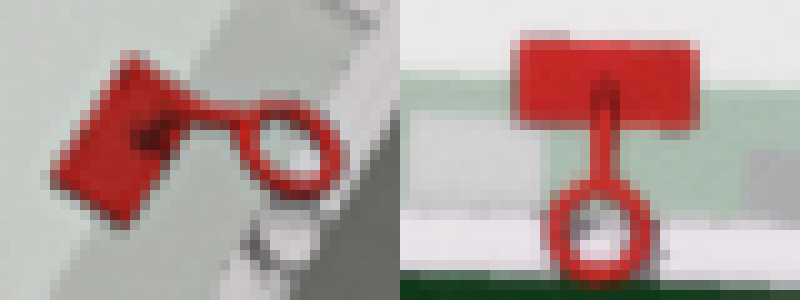

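```bash
cat >> h.py <<'E'
def tool_rot(Xp,Zp,s=1):
    Xp=np.array(Xp)/np.linalg.norm(Xp);Zp=np.array(Zp)/np.linalg.norm(Zp);Yp=np.cross(Zp,Xp)
    x=s*Yp;y=-Zp; return np.column_stack([x,y,np.cross(x,y)])
def rz(a): return np.array([np.cos(a),np.sin(a),0])
Zw=np.array([0,0,1.])
YE=np.radians(-3.7)      # enclosure yaw
XS=rz(YE)*np.cos(np.pi/6)+Zw*.5           # up slope
ZS=-rz(YE)*.5+Zw*np.cos(np.pi/6)          # normal
YS=np.cross(ZS,XS)
E
python3 - <<'E'
from h import *
print(tri((268.55,209.45),(314.7,194.8)))
ring=tri((268.55,209.45),(314.7,194.8))[0]
print("spool",plane("top",(292,289),42))
o=readout.get_obs(); print(R.from_rotvec(o['eef_rot']).as_matrix())
YP=np.radians(7.5); P0=np.array([449.5,341.5,60])
for s in(1,-1):
    rg=tool_rot(rz(YP),Zw,s); rs=tool_rot(XS,ZS,s)
    for nm,p,r in [("grasp",P0+[0,0,-8],rg),("above",P0+[0,0,250],rg),
       ("mid",[420,0,500],rg),
       ("pre",ring-165*XS+0*ZS-8*ZS+80*ZS,rs),("hook",ring-165*XS-8*ZS,rs),("home",ring-265*XS-8*ZS,rs),("tiltabove",P0+[0,0,200],tool_rot(rz(YP)*np.cos(.5236)+Zw*.5,-rz(YP)*.5+Zw*.866,s))]:
        q=inverse_kinematics(p,R.from_matrix(r).as_rotvec()); print(s,nm,np.array(p),q)
E
```

```text
(array([663.339, -23.169, 274.264]), [1.1058828137582262, 1.1058828137581496])
spool [438.937  50.904  42.   ]
[[ 0.387 -0.     0.922]
 [-0.922  0.001  0.387]
 [-0.001 -1.    -0.   ]]
1 grasp [449.5 341.5  52. ] [ 0.006  0.792 -0.962  1.873  0.815  0.931  0.353]
1 above [449.5 341.5 310. ] [ 0.199  0.517 -1.243  1.653  0.501  1.339  0.577]
1 mid [420   0 500] [ 0.699 -0.104 -0.687  1.629 -0.066  1.593  1.715]
1 pre [484.818 -11.624 254.118] [ 0.544 -0.089 -0.591  2.274  0.029  0.422  1.424]
1 hook [524.735 -14.206 184.836] [ 0.726  0.175 -0.845  2.263  0.716  0.309  0.791]
1 home [438.313  -8.617 134.836] [ 0.941  0.165 -1.084  2.478  1.323  0.235  0.153]
1 tiltabove [449.5 341.5 260. ] [ 0.179  0.283 -1.204  2.044  0.933  0.839  0.14 ]
-1 grasp [449.5 341.5  52. ] [-0.126  0.693 -0.76   1.877  0.638  0.832 -2.66 ]
-1 above [449.5 341.5 310. ] [ 0.212  0.535 -1.274  1.653  0.524  1.35  -2.583]
-1 mid [420   0 500] [ 0.716 -0.105 -0.701  1.629 -0.068  1.593 -1.424]
-1 pre [484.818 -11.624 254.118] [ 0.92  -0.11  -0.932  2.266 -0.097  0.421 -1.59 ]
-1 hook [524.735 -14.206 184.836] [ 0.3    0.123 -0.389  2.274  0.465  0.26  -2.13 ]
-1 home [438.313  -8.617 134.836] None
-1 tiltabove [449.5 341.5 260. ] [-1.385  0.112  0.533  2.086  0.506  0.62  -2.671]
```

```bash
cat >> h.py <<'E'
A=np.radians(12); G=8.0
def tcp_for(O,Xp,Zp):
    tz=np.array(Zp)*np.cos(A)+np.array(Xp)*np.sin(A); tx=np.array(Xp)*np.cos(A)-np.array(Zp)*np.sin(A)
    return np.array(O)-G*tz, R.from_matrix(tool_rot(tx,tz,1)).as_rotvec()
def st():
    o=readout.get_obs(); print("t %.2f"%o['t'],"tcp",o['tcp_pos'],"F",o['wrist_force'],"gap %.1f"%o['finger_gap'],"q",o['joint_pos']); return o
YP=np.radians(7.5); P0=np.array([449.5,341.5,60.])
RING=np.array([663.3,-23.,274.2])
E
python3 - <<'E'
from h import *
for nm,a in [("grasp",(P0,rz(YP),Zw)),("hook",(RING-165*XS,XS,ZS)),("home",(RING-265*XS,XS,ZS)),("pre",(RING-165*XS+60*ZS,XS,ZS))]:
    print(nm,inverse_kinematics(*tcp_for(*a)))
o=readout.get_obs()
arm.move_linear([300,-520,450],max_speed=200); st()
p,r=tcp_for(P0+[0,0,220],rz(YP),Zw)
arm.move_to([420,0,480],r); st()
arm.move_to(p,r); st()
for n in("side","top"): cv2.imwrite(f"pics/{n}1.png",viewer.grab_frame(n)[:,:,::-1])
E
```

```text
grasp [ 0.086  0.97  -1.103  1.734  0.763  1.175  0.441]
hook [ 0.638  0.23  -0.763  2.123  0.387  0.569  1.121]
home [ 0.775  0.182 -0.905  2.347  0.499  0.413  0.974]
pre [ 0.654  0.062 -0.732  2.133  0.136  0.655  1.341]
t 1.38 tcp [ 299.572 -520.044  448.934] F [ 0.035 -0.149 -0.273] gap 85.5 q [ 1.027  0.264 -0.039  1.359  0.01   1.52  -0.185]
t 3.31 tcp [420.157  -0.759 479.84 ] F [ 0.422 -0.545 -0.612] gap 85.5 q [ 0.579  0.051 -0.684  1.567  0.037  1.745  1.594]
t 4.79 tcp [448.738 340.397 272.601] F [0.276 0.055 0.403] gap 85.5 q [ 0.036  0.558 -0.98   1.578  0.316  1.399  0.718]
```

Run:
```python
import cv2
a=cv2.imread("pics/side1.png");b=cv2.imread("pics/top1.png")
import numpy as np
cv2.imwrite("pics/m1.png",np.hstack([cv2.resize(a[230:480,180:420],None,fx=1.6,fy=1.6),cv2.resize(b[130:380,120:360],None,fx=1.6,fy=1.6)]))
```

```text
(no output)
```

View pics/m1.png

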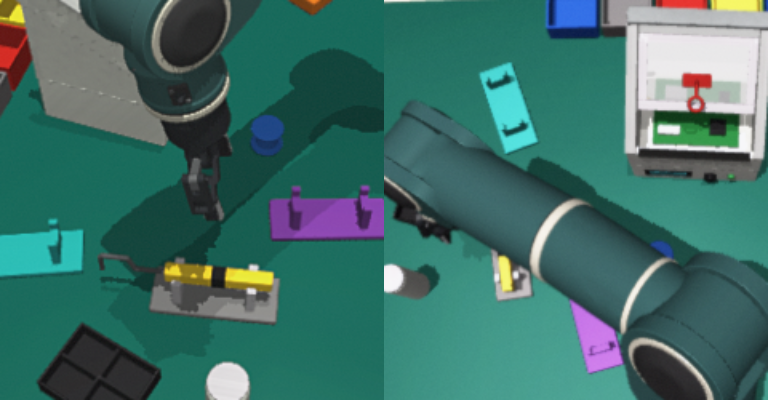

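Run:
```python
from h import *
print("can top",plane("top",(124,305),160), "tray",plane("top",(148,251),30))
p,r=tcp_for(P0,rz(YP),Zw)
print(arm.move_linear(p+[0,0,40],r,max_speed=150)); st()
print(arm.move_linear(p,r,max_speed=60,stop_force=8)); st()
for n in("side","top"): cv2.imwrite(f"pics/{n}2.png",viewer.grab_frame(n)[:,:,::-1])
a=cv2.imread("pics/side2.png");b=cv2.imread("pics/top2.png")
cv2.imwrite("pics/m2.png",np.hstack([cv2.resize(a[330:480,220:380],None,fx=2.5,fy=2.5),cv2.resize(b[225:375,120:280],None,fx=2.5,fy=2.5)]))
```

```text
can top [387.791 522.785 160.   ] tray [568.654 499.394  30.   ]
False
t 6.24 tcp [448.186 341.574  92.962] F [ 0.252 -0.186  0.11 ] gap 85.3 q [-0.043  0.756 -0.861  1.724  0.474  1.102  0.641]
False
t 7.06 tcp [447.904 341.493  52.386] F [-0.486 -0.166  0.256] gap 85.4 q [-0.066  0.809 -0.826  1.738  0.514  1.041  0.622]
```

View pics/m2.png

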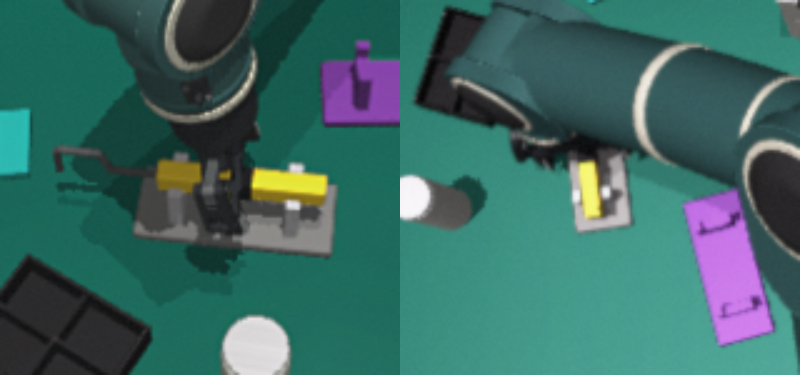

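Run:
```python
from h import *
o=readout.get_obs(); M=R.from_rotvec(o['eef_rot']).as_matrix(); print(M)
t=o['tcp_pos']
for s in (45,-45):
  for d in(8,0,-11,-24):
    p=proj("side",t+M[:,0]*s+M[:,1]*d)[0]; print(s,d,(p-[220,330])*2.5, p)
print((proj("side",P0)-[220,330])*2.5)
```

```text
[[-0.131 -0.206 -0.97 ]
 [ 0.991 -0.027 -0.128]
 [ 0.    -0.978  0.207]]
45 8 [239.533 235.649] [315.813 424.26 ]
45 0 [237.632 231.287] [315.053 422.515]
45 -11 [234.988 225.213] [313.995 420.085]
45 -24 [231.815 217.923] [312.726 417.169]
-45 8 [250.877 145.83 ] [320.351 388.332]
-45 0 [249.125 141.236] [319.65  386.494]
-45 -11 [246.69  134.845] [318.676 383.938]
-45 -24 [243.771 127.182] [317.508 380.873]
[[241.86 180.72]]
```

Run:
```python
from h import *
arm.grip(15,force=30); st(); arm.grip(15,force=90); o=st()
p=o['tcp_pos']
np.save("grasp_pose.npy",np.r_[o['tcp_pos'],o['eef_rot']])
arm.move_linear(p+[0,0,8],max_speed=40); st()
for n in("side","top"): cv2.imwrite(f"pics/{n}3.png",viewer.grab_frame(n)[:,:,::-1])
a=cv2.imread("pics/side3.png");b=cv2.imread("pics/top3.png")
cv2.imwrite("pics/m3.png",np.hstack([cv2.resize(a[330:480,220:380],None,fx=2.5,fy=2.5),cv2.resize(b[225:375,120:280],None,fx=2.5,fy=2.5)]))
```

```text
t 7.77 tcp [447.904 341.366  52.292] F [ 0.921 -0.413  3.263] gap 19.5 q [-0.066  0.809 -0.826  1.738  0.514  1.041  0.622]
t 7.98 tcp [447.927 341.405  52.451] F [-0.307 -0.612  4.906] gap 18.6 q [-0.066  0.809 -0.826  1.738  0.514  1.041  0.622]
t 8.34 tcp [448.02  341.379  60.629] F [ 0.04  -0.146 -1.912] gap 18.6 q [-0.061  0.798 -0.833  1.736  0.506  1.054  0.626]
```

View pics/m3.png

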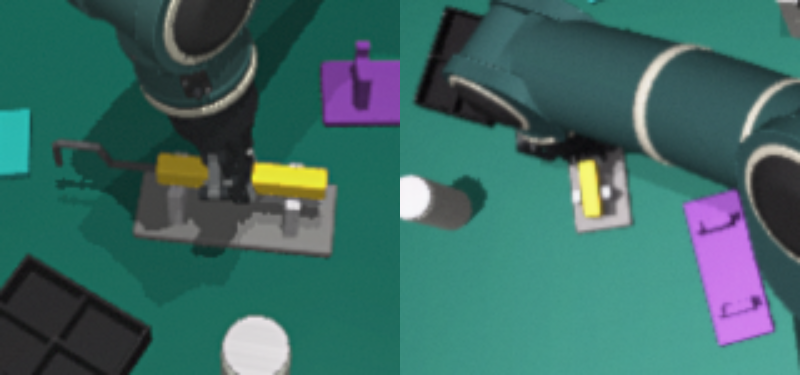

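Run:
```python
from h import *
o=readout.get_obs()
arm.move_linear(o['tcp_pos']+[0,0,220],max_speed=200); st()
p,r=tcp_for(RING-165*XS+12*ZS+55*ZS-0*XS,XS,ZS)
arm.move_to(p,r); arm.pause(0.3);st()
for n in("side","top"): cv2.imwrite(f"pics/{n}4.png",viewer.grab_frame(n)[:,:,::-1])
a=cv2.imread("pics/side4.png");b=cv2.imread("pics/top4.png")
cv2.imwrite("pics/m4.png",np.hstack([cv2.resize(a[130:330,180:380],None,fx=2,fy=2),cv2.resize(b[100:300,220:420],None,fx=2,fy=2)]))
```

```text
t 9.69 tcp [447.658 340.94  279.374] F [ 0.357 -0.082 -1.76 ] gap 18.4 q [ 0.037  0.553 -0.984  1.57   0.31   1.413  0.72 ]
t 11.33 tcp [489.875 -11.164 242.075] F [-0.195  0.639 -1.559] gap 19.0 q [ 0.858  0.06  -0.937  2.128  0.143  0.671  1.339]
```

View pics/m4.png

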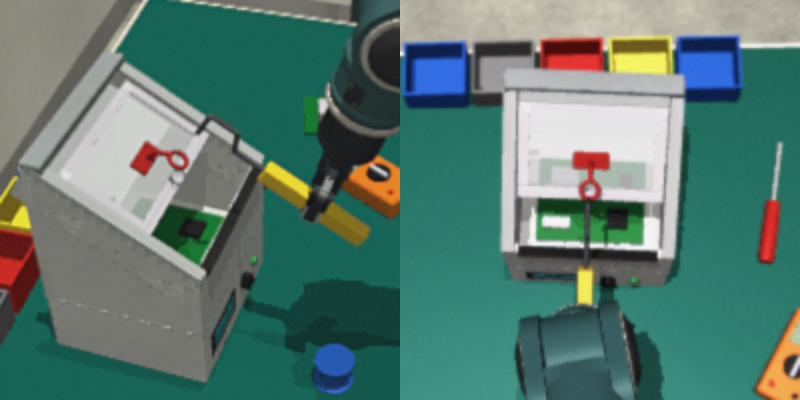

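Run:
```python
from h import *
a=cv2.imread("pics/side4.png");b=cv2.imread("pics/top4.png")
cv2.imwrite("pics/m4z.png",np.hstack([cv2.resize(a[180:230,250:320],None,fx=5.7,fy=8,interpolation=0)[:, :],cv2.resize(b[175:225,290:340],None,fx=8,fy=8,interpolation=0)]))
o=readout.get_obs();t=np.array(o['tcp_pos']);M=R.from_rotvec(o['eef_rot']).as_matrix()
tz=-M[:,1];tx=-M[:,2]; Xp=tx*np.cos(A)+tz*np.sin(A); Zp=tz*np.cos(A)-tx*np.sin(A)
O=t+G*tz; tip=O+165*Xp-12*Zp; tb=O+165*Xp+26*Zp; print(tip,RING+55*ZS)
for n in("side","top"): print(n,proj(n,[tip,tb,RING,O+117*Xp]))
```

```text
[635.952 -20.825 321.794] [635.857 -21.225 321.831]
side [[278.372 196.907]
 [285.279 187.556]
 [268.973 209.654]
 [297.227 205.191]]
top [[313.952 199.133]
 [313.604 202.624]
 [314.587 194.413]
 [313.215 218.228]]
```

View pics/m4z.png

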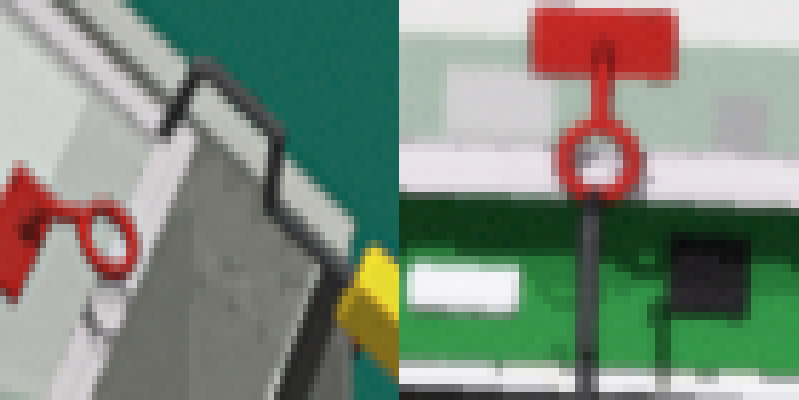

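```bash
cat >> h.py <<'E'
def favg(n=6,dt=0.02):
    F=[]
    for _ in range(n): F.append(readout.get_obs()['wrist_force']); arm.pause(dt)
    return np.mean(F,0),np.std(F,0)
E
python3 - <<'E'
from h import *
f,s=favg(10); print("tare",f,s); np.save("tare.npy",f)
p,r=tcp_for(RING+.5*YS-165*XS+12*ZS+55*ZS,XS,ZS)
print(arm.move_linear(p-35*ZS,r,max_speed=80,stop_force=5)); 
print(arm.move_linear(p-67*ZS,r,max_speed=30,stop_force=4)); st()
f2,_=favg(); d=f2-f; print("slope frame",d@XS,d@YS,d@ZS)
for n in("side","top"): cv2.imwrite(f"pics/{n}5.png",viewer.grab_frame(n)[:,:,::-1])
a=cv2.imread("pics/side5.png");b=cv2.imread("pics/top5.png")
cv2.imwrite("pics/m5z.png",np.hstack([cv2.resize(a[190:240,240:290],None,fx=8,fy=8,interpolation=0)[:, :],cv2.resize(b[175:225,290:340],None,fx=8,fy=8,interpolation=0)]))
E
```

```text
tare [-0.009 -0.013 -1.761] [0.537 0.692 0.439]
False
False
t 13.41 tcp [523.238 -13.457 184.257] F [-0.274  0.71  -1.456] gap 18.6 q [ 0.712  0.249 -0.851  2.121  0.438  0.581  1.077]
slope frame 0.16334230058237004 0.30660168190324816 0.07551321891563068
```

View pics/m5z.png

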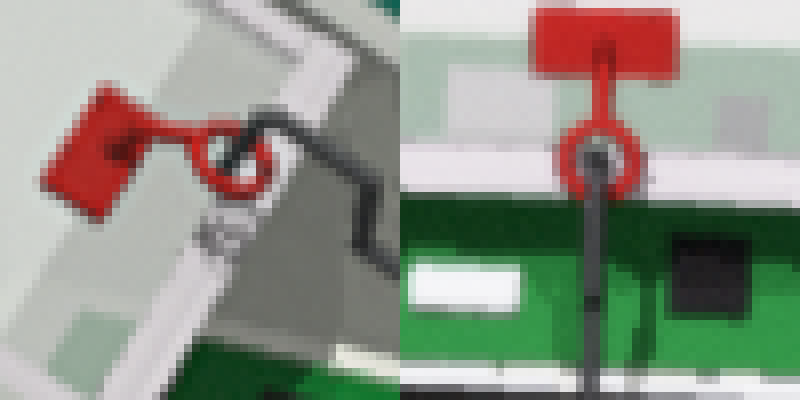

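```bash
cat >> h.py <<'E'
def pull():
    f,_=favg(3,0.01); f0=np.load("tare.npy"); d=f-f0; return d@XS,d@YS,d@ZS
def s_now():
    p0,_=tcp_for(RING+.5*YS-165*XS,XS,ZS); d=np.array(readout.get_obs()['tcp_pos'])-p0; return d@XS,d@YS,d@ZS
E
python3 - <<'E'
from h import *
p,r=tcp_for(RING+.5*YS-165*XS,XS,ZS)
for s in (8,20,35):
    b=arm.move_linear(p-s*XS,r,max_speed=25,stop_force=8); print(s,b,"%.2f"%readout.get_obs()['t'],np.array(pull()),np.array(s_now()))
    if b: break
E
```

```text
8 False 14.07 [0.608 0.285 0.06 ] [-8.104 -0.036  0.035]
20 False 14.73 [ 0.46  -0.521 -0.271] [-20.193  -0.034  -0.01 ]
35 False 15.51 [ 0.372 -0.356 -0.047] [-35.179   0.002   0.001]
```

Run:
```python
from h import *
for n in("side","top"): cv2.imwrite(f"pics/{n}6.png",viewer.grab_frame(n)[:,:,::-1])
a=cv2.imread("pics/side6.png");b=cv2.imread("pics/top6.png")
cv2.imwrite("pics/m6z.png",np.hstack([cv2.resize(a[180:260,220:300],None,fx=5,fy=5,interpolation=0)[:, :],cv2.resize(b[165:245,270:350],None,fx=5,fy=5,interpolation=0)]))
```

```text
(no output)
```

View pics/m6z.png

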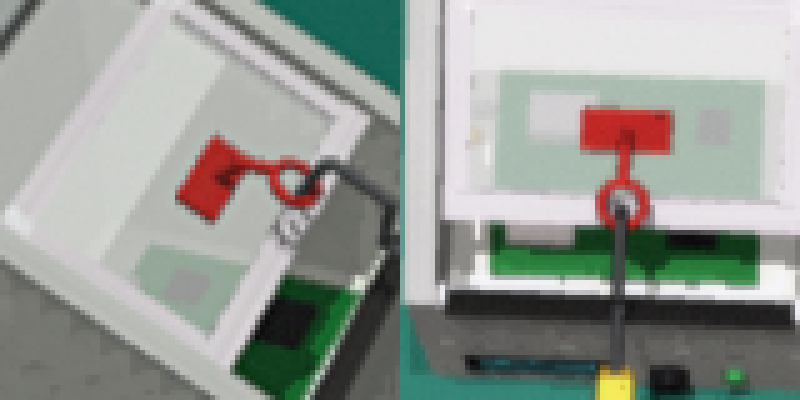

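Run:
```python
from h import *
p,r=tcp_for(RING+.5*YS-165*XS,XS,ZS)
s=35
while s<75:
    s+=1.5
    b=arm.move_linear(p-s*XS,r,max_speed=12,stop_force=9); f=pull(); print(s,b,"%.2f"%readout.get_obs()['t'],np.array(f),np.array(s_now()))
    if b or f[0]>6: break
```

```text
36.5 False 15.93 [ 1.45  -0.182 -0.041] [-36.455   0.003   0.007]
38.0 False 16.23 [ 1.131 -0.155  0.38 ] [-38.084  -0.014   0.001]
39.5 False 16.53 [ 0.878  0.342 -0.264] [-39.622   0.001  -0.002]
41.0 False 16.83 [ 0.321  0.523 -0.224] [-41.14   -0.022   0.002]
42.5 False 17.13 [ 0.966 -0.025  0.33 ] [-42.608  -0.012   0.007]
44.0 False 17.43 [0.899 0.382 0.048] [-44.148  -0.014  -0.002]
45.5 False 17.73 [ 1.047 -0.412 -0.293] [-45.619   0.004   0.004]
47.0 False 18.03 [ 1.803 -0.109  0.184] [-46.992  -0.013   0.012]
48.5 False 18.33 [ 5.973  0.577 -0.765] [-47.787   0.058   0.042]
50.0 False 18.63 [ 7.457 -0.348 -0.85 ] [-48.93    0.106   0.066]
```

Run:
```python
from h import *
p,r=tcp_for(RING+.5*YS-165*XS,XS,ZS)
s=50; past=False
while s<64:
    s+=.6
    b=arm.move_linear(p-s*XS,r,max_speed=10,stop_force=8); f=pull(); n=s_now(); print("%.1f"%s,b,"%.2f"%readout.get_obs()['t'],"%.1f %.2f"%(f[0],n[0]))
    if f[0]<4: print("past");break
    if b or f[0]>15.5: break
```

```text
50.6 False 18.91 7.4 -49.48
51.2 False 19.18 5.9 -50.37
51.8 False 19.46 5.6 -51.26
52.4 False 19.73 5.6 -52.14
53.0 False 20.01 3.7 -53.19
past
```

Run:
```python
from h import *
p,r=tcp_for(RING+.5*YS-165*XS,XS,ZS)
s=53
while s<84:
    s+=.8
    b=arm.move_linear(p-s*XS,r,max_speed=9,stop_force=9); f=pull(); n=s_now(); print("%.1f"%s,b,"%.2f"%readout.get_obs()['t'],"%.1f %.2f"%(f[0],n[0]))
    if b or (f[0]>7 and s>54): break
```

```text
53.8 False 20.28 2.8 -54.14
54.6 False 20.56 0.7 -54.96
55.4 False 20.83 0.2 -55.70
56.2 False 21.11 0.2 -56.41
57.0 False 21.38 0.2 -57.12
57.8 False 21.66 1.0 -57.83
58.6 False 21.93 1.6 -58.52
59.4 False 22.21 1.8 -59.42
60.2 False 22.48 1.9 -60.27
61.0 False 22.76 1.9 -61.09
61.8 False 23.03 1.9 -61.87
62.6 False 23.31 1.0 -62.69
63.4 False 23.58 1.8 -63.49
64.2 False 23.86 1.9 -64.28
65.0 False 24.13 1.0 -65.08
65.8 False 24.41 1.1 -65.86
66.6 False 24.68 1.3 -66.71
67.4 False 24.96 1.2 -67.47
68.2 False 25.23 1.7 -68.26
69.0 False 25.51 1.8 -69.11
69.8 False 25.78 1.6 -69.88
70.6 False 26.06 0.9 -70.68
71.4 False 26.33 1.6 -71.48
72.2 False 26.61 1.9 -72.28
73.0 False 26.88 1.5 -73.08
73.8 False 27.16 1.1 -73.86
74.6 False 27.43 1.0 -74.66
75.4 False 27.71 1.4 -75.49
76.2 False 27.98 1.2 -76.27
77.0 False 28.26 2.1 -77.10
77.8 False 28.53 2.4 -77.68
78.6 False 28.81 5.9 -77.87
79.4 False 29.08 9.2 -77.97
```

Run:
```python
from h import *
p,r=tcp_for(RING+.5*YS-165*XS,XS,ZS)
def P():
    f,_=favg(8,0.02); d=f-np.load("tare.npy"); return d
s=79.4
for _ in range(8):
    d=P(); fx=d@XS; print("%.2f"%s,"%.2f"%readout.get_obs()['t'],"%.2f"%fx,d@YS,d@ZS,np.linalg.norm(d),s_now()[0])
    if fx>14.3: break
    s+=min(.5,(15-fx)/5.5)
    arm.move_linear(p-s*XS,r,max_speed=6)
for _ in range(6):
    d=P(); print("hold %.2f"%readout.get_obs()['t'],"%.2f |%.2f|"%(d@XS,np.linalg.norm(d)))
print("s",s)
```

```text
79.40 29.22 9.31 -0.6360059170995624 -1.5797190528738896 9.463535618028196 -77.96442072739691
79.90 29.60 11.09 -0.5023205685327531 -1.9073572656967106 11.260061608657109 -78.00765495734709
80.40 29.98 13.09 -0.23308328090021938 -2.130684628585389 13.267918235474912 -78.07579127231999
80.75 30.37 14.45 -0.8149893847800641 -2.012665262352754 14.609087903390071 -78.1255565079533
hold 30.50 14.32 |14.47|
hold 30.63 14.52 |14.66|
hold 30.77 14.60 |14.77|
hold 30.90 14.63 |14.81|
hold 31.03 14.48 |14.67|
hold 31.17 14.58 |14.75|
s 80.74661020749208
```

Run:
```python
from h import *
for n in("side","top"): cv2.imwrite(f"pics/{n}7.png",viewer.grab_frame(n)[:,:,::-1])
a=cv2.imread("pics/side7.png");b=cv2.imread("pics/top7.png")
cv2.imwrite("pics/m7z.png",np.hstack([cv2.resize(a[170:290,200:320],None,fx=3.3,fy=3.3),cv2.resize(b[140:260,255:375],None,fx=3.3,fy=3.3)]))
```

```text
(no output)
```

View pics/m7z.png

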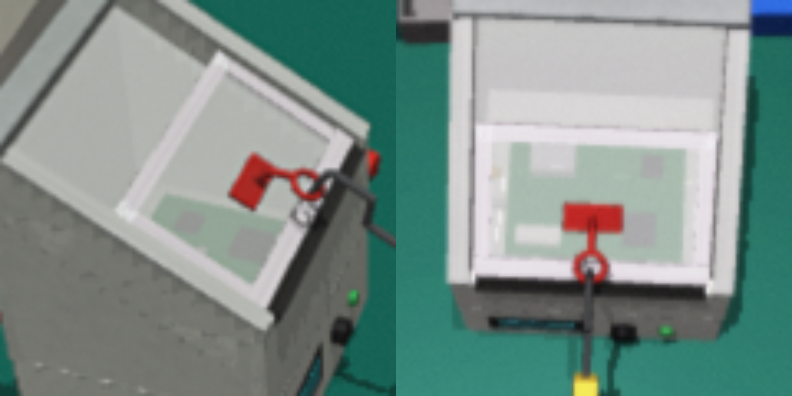

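Run:
```python
from h import *
p,r=tcp_for(RING+.5*YS-165*XS,XS,ZS)
b=arm.move_linear(p-73*XS,r,max_speed=10,stop_force=25); print(b,np.array(pull()),s_now())
arm.pause(.2); print(np.array(pull()))
b=arm.move_linear(p-73*XS+25*ZS,r,max_speed=30,stop_force=3.5); print(b,np.array(pull()),s_now())
for n in("side","top"): cv2.imwrite(f"pics/{n}8.png",viewer.grab_frame(n)[:,:,::-1])
a=cv2.imread("pics/side8.png");b=cv2.imread("pics/top8.png")
cv2.imwrite("pics/m8z.png",np.hstack([cv2.resize(a[170:290,200:320],None,fx=3.3,fy=3.3),cv2.resize(b[140:260,255:375],None,fx=3.3,fy=3.3)]))
```

```text
False [ 0.161 -0.161  0.165] (np.float64(-73.10833145923165), np.float64(0.0218946643472201), np.float64(0.0048775953113443515))
[0.502 0.018 0.345]
False [ 0.093  0.041 -0.042] (np.float64(-73.03843687531253), np.float64(-0.0019032183753760095), np.float64(24.902550794572186))
```

View pics/m8z.png

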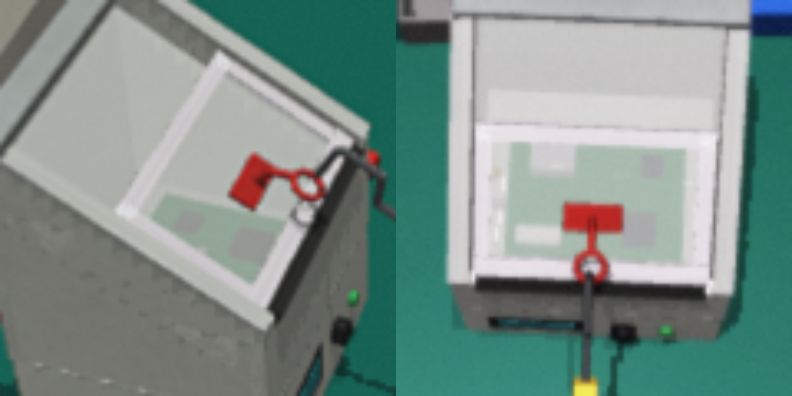

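Run:
```python
from h import *
p,r=tcp_for(RING+.5*YS-165*XS,XS,ZS)
arm.move_linear(p-73*XS+85*ZS,r,max_speed=120); st()
g=np.load("grasp_pose.npy")
arm.move_to(g[:3]+[0,0,228],g[3:]); st()
arm.move_linear(g[:3]+[0,0,60],g[3:],max_speed=150); arm.pause(.2); st()
for n in("side","top"): cv2.imwrite(f"pics/{n}9.png",viewer.grab_frame(n)[:,:,::-1])
a=cv2.imread("pics/side9.png");b=cv2.imread("pics/top9.png")
cv2.imwrite("pics/m9z.png",np.hstack([cv2.resize(a[330:450,220:380],None,fx=3.3,fy=3.3),cv2.resize(b[220:340,150:230],None,fx=3.3,fy=3.3)]))
M=R.from_rotvec(readout.get_obs()['eef_rot']).as_matrix()
t=np.array(readout.get_obs()['tcp_pos'])
tz=-M[:,1];tx=-M[:,2]; Xp=tx*np.cos(A)+tz*np.sin(A); Zp=tz*np.cos(A)-tx*np.sin(A);O=t+G*tz;Yp=np.cross(Zp,Xp)
print(O,Xp)
pts=[O+165*Xp-12*Zp,O+75*Xp+10*Yp+12*Zp,O-75*Xp+10*Yp+12*Zp,O-75*Xp+10*Yp-12*Zp,O-75*Xp-10*Yp+12*Zp]
print((proj("side",pts)-[220,330]+.5)*3.3)
print((proj("top",pts)-[150,220]+.5)*3.3+[528,0])
```

```text
t 34.20 tcp [417.764  -6.686 220.927] F [ 0.438 -0.675 -2.326] gap 18.6 q [ 0.912 -0.124 -0.925  2.294 -0.123  0.611  1.571]
t 35.53 tcp [448.377 340.466 280.136] F [-0.177 -0.37  -1.866] gap 18.6 q [ 0.09   0.597 -1.084  1.568  0.371  1.434  0.668]
t 37.00 tcp [448.149 341.508 112.944] F [-0.269 -0.117 -1.924] gap 18.6 q [ 0.017  0.773 -0.964  1.713  0.523  1.162  0.596]
[449.684 341.697 120.576] [0.991 0.131 0.001]
[[ 72.168 177.33 ]
 [202.669 186.064]
 [436.091 209.434]
 [434.214 228.354]
 [438.279 182.061]]
[[646.889  35.227]
 [640.046 129.046]
 [658.664 297.862]
 [664.869 300.258]
 [681.407 294.448]]
```

View pics/m9z.png

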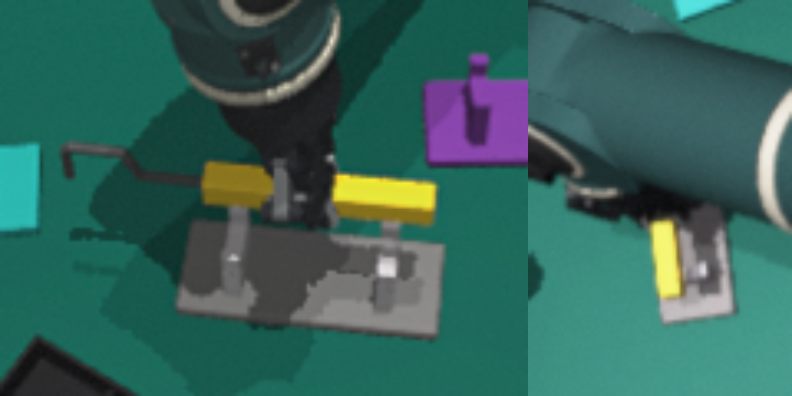

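Run:
```python
from h import *
g=np.load("grasp_pose.npy"); q=g[:3]+2.5*rz(YP)
arm.move_linear(q+[0,0,18],g[3:],max_speed=80); st()
print(arm.move_linear(q+[0,0,-1.5],g[3:],max_speed=15,stop_force=4)); st()
for n in("side","top"): cv2.imwrite(f"pics/{n}10.png",viewer.grab_frame(n)[:,:,::-1])
a=cv2.imread("pics/side10.png");b=cv2.imread("pics/top10.png")
cv2.imwrite("pics/m10z.png",np.hstack([cv2.resize(a[330:450,220:380],None,fx=3.3,fy=3.3),cv2.resize(b[220:340,150:230],None,fx=3.3,fy=3.3)]))
```

```text
t 37.77 tcp [450.304 341.968  70.503] F [-0.038 -0.468 -1.283] gap 18.6 q [-0.007  0.829 -0.924  1.725  0.567  1.103  0.58 ]
True
t 38.87 tcp [450.353 341.712  52.463] F [-0.602  0.36   8.313] gap 18.7 q [-0.018  0.852 -0.907  1.73   0.586  1.077  0.571]
```

View pics/m10z.png

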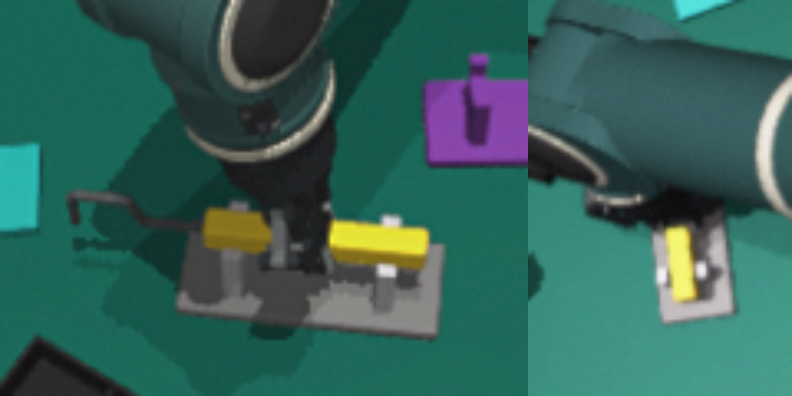

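Run:
```python
from h import *
arm.grip(85); o=st(); 
M=R.from_rotvec(o['eef_rot']).as_matrix(); t=np.array(o['tcp_pos'])
arm.move_linear(t-60*M[:,1],max_speed=80); arm.move_linear(t+[0,0,230],max_speed=200); st()
arm.move_to([420,0,520],o['eef_rot']); arm.pause(.3); st()
for n in("side","top"): cv2.imwrite(f"pics/{n}11.png",viewer.grab_frame(n)[:,:,::-1])
a=cv2.imread("pics/side11.png");b=cv2.imread("pics/top11.png")
cv2.imwrite("pics/m11z.png",np.hstack([cv2.resize(a[330:450,220:380],None,fx=3.3,fy=3.3),cv2.resize(b[220:340,150:230],None,fx=3.3,fy=3.3)]))
cv2.imwrite("pics/m11.png",np.hstack([cv2.resize(a,(400,300)),cv2.resize(b,(400,300))]))
```

```text
t 39.62 tcp [450.035 341.322  51.867] F [-0.095 -0.318  0.23 ] gap 85.0 q [-0.018  0.853 -0.906  1.731  0.586  1.077  0.571]
t 41.53 tcp [449.883 340.899 280.776] F [ 0.466  0.821 -0.301] gap 84.7 q [ 0.086  0.6   -1.081  1.561  0.371  1.44   0.67 ]
t 43.38 tcp [420.077   0.245 519.843] F [ 0.015 -0.194  0.057] gap 84.9 q [ 0.948  0.096 -1.109  1.473  0.081  1.836  1.548]
```

View pics/m11z.png

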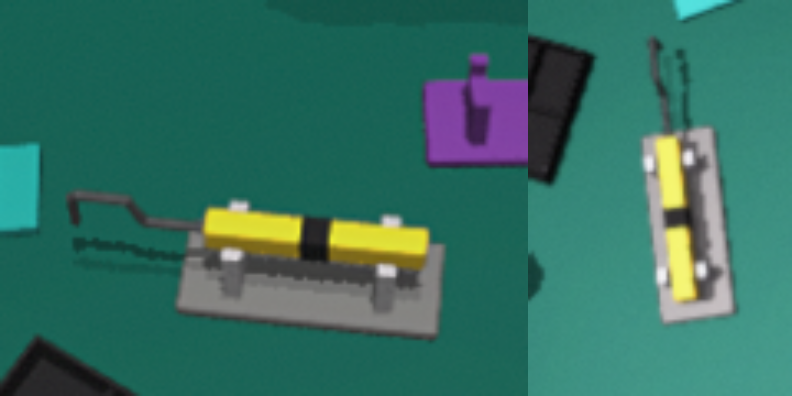

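View pics/m11.png

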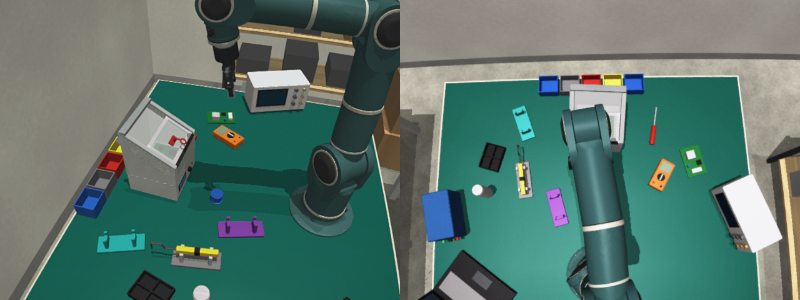

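Run:
```python
from h import *
a=cv2.imread("pics/side11.png");b=cv2.imread("pics/side7.png")
f=lambda i:cv2.resize(i[170:290,200:320],None,fx=3.3,fy=3.3)
cv2.imwrite("pics/m12.png",np.hstack([f(a),f(b)]))
```

```text
(no output)
```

View pics/m12.png

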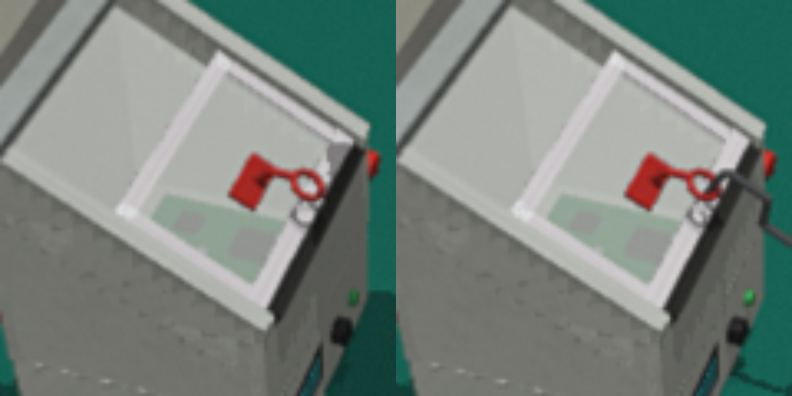

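The sash stands exactly where it was held: the ring is at (307,183) in the left crop and (703,183), i.e. the same spot, in the right one. The pole lies in both forks, so I'm handing in.

Run:
```python
from h import *
arm.job_done(); print(readout.get_obs()['t'])
```

```text
the job is handed in; nothing more can be done
the job is handed in; nothing more can be done
```

The sash is shut on its seal, the pole is back in its rest, and I handed the job in at about 43.5 s, inside the 72 s limit.

- **Pull:** I hooked the ring and pulled the sash down the slope. It passed the catch and met the rigid seal after about 78 mm of tool travel from the hook-in point. I held it there at 14.3–14.6 N for about 0.8 s. The highest force I read was 14.8 N.
- **Unhooking and return:** I centred the hook in the ring, lifted it out with almost no force on it, and lowered the pole until it touched the forks. The tool height there matched the pick-up height.
- **Last checks:** The final pictures show the sash unmoved from its held position and the pole lying level in both forks. The other objects look as they were, though I only checked them by eye in a small picture. The gripper was open and clear, with the wrist force near zero.
- **Small disagreements:**
  - The catch read about 7.5 N at its highest between steps, not 12 N.
  - The pole first lay about 4 mm behind the middle of the rest by my measurement. I set it back about 2.5 mm nearer the middle, so it is not exactly where it lay.

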